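# Sort the toiletries back into their cabinet trays

### The arm

A 7-joint arm with a two-finger parallel gripper is mounted at the origin on the work surface. World frame = base frame: x ahead of the robot, y to its left, z up, the work surface at z = 0. Lengths are in m, angles in rad, forces in N, time in s.
With the tool pointing down it reaches from about 0.4 to 0.875 m from the base axis. Payload 19.3 kg.
Tool frame: the origin (TCP) lies at the very end of the fingers, on their centre line; the grasp point (between the pads) lies 19 mm behind it; z points along the fingers, y is the line along which they close (so a half turn about z gives the same grasp; the last joint's range is limited). The gripper opens to 85 mm and grips with 20 to 120 N. Pads are 22 mm wide; open, the fingers measure 114 mm over their backs; the gripper's body (76 mm by 85 mm) begins 54 mm behind the grasp point. The pads swing forward as they close: fully open they stand 13 mm farther back than shut.
Start: joints at [1.194, 0.521, -0.036, 1.599, 0.021, 1.021, -0.113], TCP at [0.189, -0.596, 0.231] pointing down, gripper open.
Joint ranges: [-2.91, 2.91], [-0.3, 2.13], [-1.5, 1.42], [0.17, 2.43], [-1.26, 4.41], [0.16, 1.93], [-2.52, 2.52]. Speed limits (rad/s): [1.89, 1.89, 2.39, 2.39, 3.01, 3.01, 3.01].

### API

Orientations are given as [roll, pitch, yaw] about the fixed x, y, z axes, in that order (R = Rz(yaw) Ry(pitch) Rx(roll)).
In Python, from plant import env, eyes, models gives the robot as it stands.
- The arm moves only by the tool drive_tool, never from a script. Its argument "moves" is a list of rows, each a list of 5 numbers: the closure, from 0 (fully open) to 1 (shut), then the shift along the tool's x, y, z in fractions of the full range, 1 being 800 mm, then the turn about the tool's z in shares of 90 degrees (1.0 is 90 degrees). A call has 1 to 12 rows; each row is the pose to reach, as a shift and turn from the pose commanded when the call began, along the tool's axes at that moment; what a row does not reach only later rows make up. A row lasts 1/10 s, in which the tool goes at most 50 mm and 8.59 degrees, less where a joint would pass 70% of its speed; a pose out of reach is approached as far as the arm can. A shift or turn number past 1, either way, is cut back to 1. A call with a gripper value outside its range is refused whole. The fingers move at their own pace and stop on an object; the grip force is fixed at half the most. Time passes only in rows, so rows that repeat a pose let the fingers close. It gives the time, the measured TCP pose, the force, the opening and the grip force at its end, in the units of the state.
- env.read_state(): the state, without advancing time (a new reading comes with each control period).
- eyes.snapshot(name): name is "scene" or "side" or "wrist"; returns a dict with "img" (384x512x3 uint8, red, green, blue), "K" (3x3 intrinsics, pixels), "R" (3x3) and "t" (3): a world point X has camera coordinates R X + t; the wrist camera has in their place "tool_from_camera" (4x4, takes a point from camera to tool coordinates, whose origin is the TCP and whose axes are the flange's). Camera axes: x right, y down, z forward; pixel columns grow to the right and rows downward; lengths in m; the calibration is good to about 2 mm. The wrist camera is an equidistant fisheye: a pixel r from the principal point sees the ray r / f radians off the axis. A picture is of the moment at which its call begins: read the wrist's pose just before it. There is no depth.
- env.hand_in(): hands the job in; it is judged then, once.
Trained networks look in a picture, given as the dict that the camera call returned (one of the last four; its "shot" number tells which), for a name from the list of things; names that differ only in an ending like _2 or _b are one class to them, and where a whole thing is asked for, a point or a joint stands for the part that bears it (a point fixed in the world has none). Each returns a list of dicts, best first, with "p" (0 to 1); they miss things now and then, are a little off and sometimes report something else, mostly with a low value. They report only what shows in the picture. A call takes as long as a camera call. They do not tell look-alikes from the thing itself.
- models.spot_in(thing, picture): "centre" ([row, column] in pixels, amid what is visible of it).
- models.trace(thing, picture): "pixels" (384x512 bool, what is visible of it) and "centre" ([row, column] in pixels, amid what is visible of it).
- models.mark_of(thing, picture): "centre" ([row, column] in pixels: a listed point, or the origin of a listed thing).
The state is a dict: "time": time; "joint_pos": joint angles; "joint_vel": joint speeds; "tau": joint torques, N m; "position": TCP position; "tool_rot": TCP orientation; "ft_force": force on the tool from outside, world axes, zero at the start; "wrist_torque": the same for the moment, N m; "gripper_width": finger opening in m; "gripper_force": force on a finger pad.
Only numpy, scipy, OpenCV 4.12 (cv2) and the standard library are available. Lean on these libraries where they do the work, as an engineer would, in place of code of your own. Each camera call takes 0.05 s, during which the arm holds its last target. There are 200 camera calls.

### The job

The mirror cabinet has been emptied for cleaning, so sort the toiletries lying on the washstand back into their holders: the razor and the shaving-soap tin flat on the floor of the charcoal shaving tray, side by side; the dental floss flat on the floor of the wooden dental tray beside the toothpaste carton; and the mascara and the lip gloss each in its own groove of the dark make-up rest, either way round, lying centred across both notched cheeks so that it cannot roll. Set each thing down rather than dropping it, and leave the perfume bottle and the cream jar standing where they are.

Things in the scene. Friction and masses are not known exactly. Their poses are not given: they have to be found in the camera images.
- mascara: Mascara tube to be sorted: a plain cylinder 20 mm in diameter and 110 mm long, black with a gold cap, lying on the counter. Origin: middle of its length, on its axis (10 mm above what it lies on). Its x axis runs along the tube to the cap; it may roll, so its y and z axes turn about x. About 35 g.
- lip_gloss: Lip gloss tube to be sorted: a plain cylinder 22 mm in diameter and 104 mm long, pink with a white cap and a thin gold ring, lying on the counter. Origin: middle of its length, on its axis (11 mm above what it lies on). Its x axis runs along the tube to the cap; it may roll about x. About 40 g.
- razor: Shaving razor to sort, lying flat. Orange handle along its x axis, x -48 to +36 mm, 13 mm wide and high, black rubber pad on top; black head 40 mm wide (y), 14 mm high, x +41 to +53 mm. Origin: on the handle's centre line at its underside, z up; grip the handle there, across y. About 45 g.
- soap_tin: Shaving-soap tin to be sorted: a round tin 48 mm in diameter and 28 mm high, aluminium with a green lid, standing on its base. Origin: centre of its underside, z up. About 90 g.
- floss: Dental floss dispenser to be sorted: a white rounded flat box with a blue flap, 52 mm (its x) by 40 mm (its y) by 20 mm high, lying flat. Origin: centre of its underside, z up. About 35 g.
- shave_tray: Shaving tray, the place for razor and tin: a charcoal open tray 160 mm (its x) by 130 mm (its y), 35 mm high, empty; walls and floor 5 mm thick (inside 150 by 120 mm). Origin: centre of its underside (inner floor 5 mm above). z up. It does not move.
- tooth_tray: Dental tray, place for the floss: light wooden open tray 160 (x) by 130 mm (y), 35 mm high, walls and floor 5 mm. A white and blue toothpaste carton fixed in it fills its +y side: 140 mm long (x), y +18 to +58 mm, top 41 mm above the counter. Free bay: x -75 to +75, y -60 to +18 mm. Origin: centre of the whole tray's underside, inner floor 5 mm above, z up. It does not move.
- tube_rest: Make-up rest for the tubes, dark wood, fixed. Base 90 (x) by 130 (y) by 8 mm; two cheeks along y at x = -36 and +36 mm, 8 mm thick, 39 mm high, each with 90 degree V-notches at y = -30 and +30 mm, 34 mm wide, bottom 22 mm above the counter. A tube lies along x across both cheeks, its axis 36 (mascara) or 38 mm (gloss) up. 64 mm free between cheeks. Origin: centre of underside, z up.
- perfume: Bystander, a perfume bottle standing between the places: amber glass 40 mm (its x) by 28 mm by 48 mm with a gold cap on it, 72 mm high in all. Loose, about 160 g. Origin: centre of its underside, z up.
- cream_jar: Bystander, a cream jar standing between the places: white jar with a blue lid, 44 mm in diameter, 36 mm high. Loose, about 120 g. Origin: centre of its underside, z up.
There are look-alikes about, which are no part of the job. Leave any red look-alike of the soap_tin alone.

How it is judged:
At the end, for the whole second after the job is handed in: Razor and tin flat on the shaving tray floor, floss flat in the free bay of the dental tray (origins under 12 mm high, tilt under 0.2 rad); the tubes in different grooves, within 6 mm of its line, 0.12 rad, 15 mm of centre, axis 31 to 43 mm high; all released and at rest (x of razor in the frame of shave_tray between -0.075 and 0.075 m and y of razor in the frame of shave_tray between -0.06 and 0.06 m and z of razor in the frame of shave_tray between 0 and 0.012 m and angle between each of razor, soap_tin, floss's own z axis and vertical below 0.2 rad and x of soap_tin in the frame of shave_tray between -0.075 and 0.075 m and y of soap_tin in the frame of shave_tray between -0.06 and 0.06 m and z of soap_tin in the frame of shave_tray between 0 and 0.012 m and x of floss in the frame of tooth_tray between -0.075 and 0.075 m and y of floss in the frame of tooth_tray between -0.06 and 0.018 m and z of floss in the frame of tooth_tray between 0 and 0.012 m and (((y of mascara in the frame of tube_rest between 0.024 and 0.036 m and x of mascara in the frame of tube_rest between -0.015 and 0.015 m and z of mascara in the frame of tube_rest between 0.031 and 0.043 m and angle between the x axis of mascara and the x axis of tube_rest, either way round below 0.12 rad) and (y of lip_gloss in the frame of tube_rest between -0.036 and -0.024 m and x of lip_gloss in the frame of tube_rest between -0.015 and 0.015 m and z of lip_gloss in the frame of tube_rest between 0.031 and 0.043 m and angle between the x axis of lip_gloss and the x axis of tube_rest, either way round below 0.12 rad)) or ((y of mascara in the frame of tube_rest between -0.036 and -0.024 m and x of mascara in the frame of tube_rest between -0.015 and 0.015 m and z of mascara in the frame of tube_rest between 0.031 and 0.043 m and angle between the x axis of mascara and the x axis of tube_rest, either way round below 0.12 rad) and (y of lip_gloss in the frame of tube_rest between 0.024 and 0.036 m and x of lip_gloss in the frame of tube_rest between -0.015 and 0.015 m and z of lip_gloss in the frame of tube_rest between 0.031 and 0.043 m and angle between the x axis of lip_gloss and the x axis of tube_rest, either way round below 0.12 rad))) and linear speed of each of razor, soap_tin, floss, mascara, lip_gloss below 0.02 m/s and angular speed of each of razor, soap_tin, floss, mascara, lip_gloss below 0.3 rad/s); the robot touches nothing.
It fails at once if a thing dropped into its place (over 0.8 m/s low above it) ((horizontal distance between razor and shave_tray below 0.09 m and z of razor in the frame of shave_tray below 0.06 m and linear speed of razor above 0.8 m/s) or (horizontal distance between soap_tin and shave_tray below 0.09 m and z of soap_tin in the frame of shave_tray below 0.06 m and linear speed of soap_tin above 0.8 m/s) or (horizontal distance between floss and tooth_tray below 0.09 m and z of floss in the frame of tooth_tray below 0.06 m and linear speed of floss above 0.8 m/s) or (horizontal distance between mascara and tube_rest below 0.09 m and z of mascara in the frame of tube_rest below 0.06 m and linear speed of mascara above 0.8 m/s) or (horizontal distance between lip_gloss and tube_rest below 0.09 m and z of lip_gloss in the frame of tube_rest below 0.06 m and linear speed of lip_gloss above 0.8 m/s)).
It fails at once if the perfume bottle shifted by more than 25 mm or knocked over (distance of perfume from where it was at the start of the episode above 0.025 m or angle between perfume's own z axis and vertical above 0.5 rad).
It fails at once if the cream jar shifted by more than 25 mm or knocked over (distance of cream_jar from where it was at the start of the episode above 0.025 m or angle between cream_jar's own z axis and vertical above 0.5 rad).
It also fails if it takes over 128 s, if anything falls off the work surface, if the arm or the gripper's body presses on something with over 40 N, if the wrist force passes 120 N, or if a joint passes its speed limit or range.

## Working session

There is one attempt and no reset: what is moved stays moved. The work goes in short steps, Python scripts to look and compute and a tool call to move; the robot and the scene stay as the last step left them, time stands still between calls to the robot, and variables do not carry over. Pictures are saved under pics/ and viewed, at most 14 in all, crops included, and the job is handed in when it is done.

Besides the shell and the picture viewer there is one more tool, called after ">>>" as a command line: name --pt "numbers of a row" for each row, then --argument value for the rest. drive_tool: Moves the arm, as the interface text tells. Its arguments: {"type":"object","properties":{"moves":{"type":"array"}},"required":["moves"]}

```bash
mkdir -p pics; ls; python3 - <<'E'
from plant import env, eyes, models
import cv2,numpy as np,pickle
s=env.read_state(); print(s['time'],s['position'],s['tool_rot'],s['gripper_width'])
d={}
for n in ['scene','side']:
    p=eyes.snapshot(n); d[n]=p; cv2.imwrite(f'pics/{n}0.png',p['img'][:,:,::-1])
    print(n,p['K'].tolist() ,p['R'].tolist(),p['t'].tolist())
    for t in 'mascara lip_gloss razor soap_tin floss shave_tray tooth_tray tube_rest perfume cream_jar'.split():
        print(t,[(np.round(r['centre']).tolist(),round(r['p'],2)) for r in models.mark_of(t,p)[:3]])
pickle.dump(d,open('d0.pkl','wb'))
E
```

```text
pics
0.0 [ 0.18863046 -0.59551152  0.23072268] [-3.14045614e+00  4.41897508e-05  3.06815324e-01] 0.08536856001566885
scene [[358.27350789069624, 0.0, 255.48339954135653], [0.0, 358.27350789069624, 201.02163723556603], [0.0, 0.0, 1.0]] [[-0.579404449583761, 0.8150121236101389, -0.006761817139690164], [0.6179739239754048, 0.433887527889377, -0.6556293483581143], [-0.531411999383698, -0.38405318838741154, -0.7550526043928885]] [0.2635810170681853, -0.2497688994688595, 1.19627765174255]
mascara [([146.0, 205.0], 0.53)]
lip_gloss [([209.0, 261.0], 0.53)]
razor [([228.0, 308.0], 0.85)]
soap_tin [([177.0, 193.0], 0.74), ([206.0, 216.0], 0.71), ([181.0, 226.0], 0.58)]
floss [([232.0, 374.0], 0.64)]
shave_tray [([260.0, 216.0], 0.67), ([206.0, 261.0], 0.65)]
tooth_tray [([301.0, 330.0], 0.92)]
tube_rest [([196.0, 157.0], 0.71), ([148.0, 207.0], 0.52)]
perfume [([286.0, 264.0], 0.85)]
cream_jar [([228.0, 178.0], 0.6), ([230.0, 374.0], 0.6)]
side [[359.30234867159595, 0.0, 250.45661508204762], [0.0, 359.30234867159595, 189.2553206087178], [0.0, 0.0, 1.0]] [[0.9944095037037141, -0.10370001217350969, -0.01990091502788165], [-0.08729274231359148, -0.7012998569868042, -0.7075015814326217], [0.0594114137443803, 0.7052835019093399, -0.7064315011743121]] [-0.4576952270231229, 0.07747981412988839, 0.9224428659636849]
mascara [([304.0, 203.0], 0.87)]
lip_gloss [([142.0, 201.0], 0.62), ([201.0, 243.0], 0.59)]
razor [([169.0, 231.0], 0.66)]
soap_tin [([245.0, 234.0], 0.76), ([234.0, 271.0], 0.72), ([281.0, 255.0], 0.56)]
floss [([142.0, 202.0], 0.49)]
shave_tray [([202.0, 312.0], 0.78), ([245.0, 233.0], 0.43)]
tooth_tray [([134.0, 275.0], 0.91)]
tube_rest [([285.0, 313.0], 0.78)]
perfume [([165.0, 301.0], 0.64)]
cream_jar [([239.0, 314.0], 0.71)]
```

View pics/scene0.png

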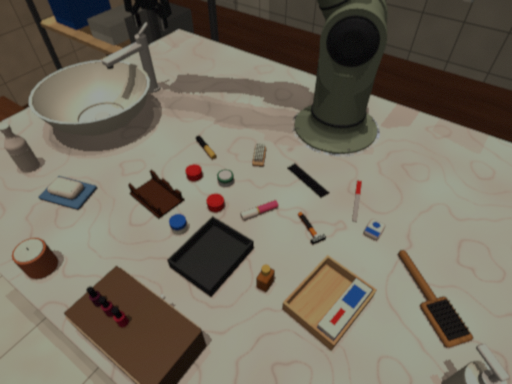

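View pics/side0.png

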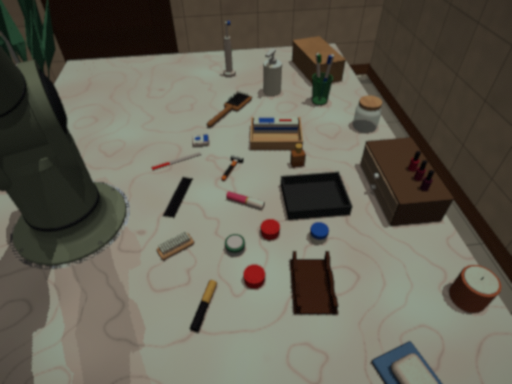

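The scene picture shows the gloss at (209,261), razor (226,311), mascara (146,205), floss (230,374), green tin (177,226), with red tins at (172,194) and (202,216). It also shows the shave tray (255,211), tooth tray (300,330), rest (193,157), perfume (277,265) and blue-lidded jar (222,178). Next I triangulate coarsely, then refine with the wrist camera.

```bash
cat > h.py <<'E'
import numpy as np,cv2,pickle
from scipy.spatial.transform import Rotation as Ro
def ray(p,px,state=None):
    """px=[row,col] -> origin, dir in world"""
    r,c=px;K=p['K'];x=(c-K[0,2])/K[0,0];y=(r-K[1,2])/K[1,1]
    if 'R' in p:
        return -p['R'].T@p['t'], p['R'].T@np.array([x,y,1.])
    th=np.hypot(x,y);d=np.array([np.sin(th)*x/max(th,1e-9),np.sin(th)*y/max(th,1e-9),np.cos(th)])
    Rt=Ro.from_euler('xyz',state['tool_rot']).as_matrix();T=p['tool_from_camera']
    return Rt@T[:3,3]+state['position'], Rt@T[:3,:3]@d
def at(p,px,z,state=None):
    o,d=ray(p,px,state);return o+d*(z-o[2])/d[2]
def shift(s,x,y,z,yaw=None):
    """shift in tool mm, turn about tool z for tool-down pose at world xyz; yaw=yaw of tool (mod pi)"""
    Rt=Ro.from_euler('xyz',s['tool_rot']).as_matrix()
    v=Rt.T@(np.array([x,y,z])-s['position'])*1000
    t=0
    if yaw is not None:
        t=-(yaw-s['tool_rot'][2]);t=(t+np.pi/2)%np.pi-np.pi/2
    return np.round(v,1).tolist(),round(t,3)
E
python3 - <<'E'
from h import *
d=pickle.load(open('d0.pkl','rb'));A,B=d['scene'],d['side']
P=dict(gloss=((209,260),(201,245),.011),mascara=((147,206),(305,204),.01),tin=((177,226),(243,234),.02),razor=((227,311),(168,232),.007),floss=((230,374),(140,201),.01),
shave=((260,211),(200,315),.005),tooth=((303,330),(135,275),.005),rest=((196,157),(285,314),.008),perf=((278,265),(156,298),.035),jar=((222,178),(231,319),.03))
for k,(a,b,z) in P.items(): print(k,at(A,a,z).round(3),at(B,b,z).round(3))
s={k:0 for k in()}
from plant import env
s=env.read_state();p=env.read_state()
E
```

```text
gloss [0.445 0.008 0.011] [ 0.446 -0.     0.011]
mascara [ 0.335 -0.274  0.01 ] [ 0.335 -0.28   0.01 ]
tin [ 0.41  -0.134  0.02 ] [ 0.408 -0.139  0.02 ]
razor [0.416 0.146 0.007] [0.421 0.139 0.007]
floss [0.335 0.281 0.01 ] [0.333 0.28  0.01 ]
shave [ 0.637 -0.     0.005] [ 0.63  -0.013  0.005]
tooth [0.571 0.282 0.005] [0.569 0.283 0.005]
rest [ 0.567 -0.252  0.008] [ 0.57  -0.26   0.008]
perf [0.616 0.141 0.035] [0.612 0.135 0.035]
jar [ 0.611 -0.127  0.03 ] [ 0.608 -0.135  0.03 ]
```

```bash
python3 - <<'E'
from h import *
from plant import env
s=env.read_state();print(shift(s,.46,-.26,.32,s['tool_rot'][2]))
E
```

```text
([360.0, -238.3, -88.7], np.float64(0.0))
```

The rows are not in the units I measure in: shifts go in shares of 800 mm and turns go in shares of 90 degrees. I convert before sending: 360 mm / 800 = 0.45, -238 mm / 800 = -0.2975.

>>> drive_tool --pt "0 0.05 -0.0325 -0.0125 0" --pt "0 0.1 -0.0663 -0.025 0" --pt "0 0.15 -0.1 -0.0375 0" --pt "0 0.2 -0.1325 -0.05 0" --pt "0 0.25 -0.165 -0.0625 0" --pt "0 0.3 -0.1988 -0.075 0" --pt "0 0.35 -0.2313 -0.0875 0" --pt "0 0.4 -0.265 -0.1 0" --pt "0 0.45 -0.2975 -0.1113 0" --pt "0 0.45 -0.2975 -0.1113 0" --pt "0 0.45 -0.2975 -0.1113 0"

```text
time: 2.2
position: [0.4606, -0.2594, 0.3204]
tool_rot: [3.141, -0.0, 0.309]
ft_force: [-0.3, -0.6, -0.4]
gripper_width: 0.0855
gripper_force: 0.0
```

```bash
cat > look.py <<'E'
import sys
from h import *
from plant import env,eyes,models
# usage: look.py tag thing:z thing:z ...
s=env.read_state();p=eyes.snapshot('wrist');tag=sys.argv[1]
cv2.imwrite(f'pics/{tag}.png',p['img'][:,:,::-1]);pickle.dump((s,p),open(f'{tag}.pkl','wb'))
print(round(s['time'],2),s['position'].round(4),s['tool_rot'].round(3))
for a in sys.argv[2:]:
    t,z=a.split(':');z=float(z)
    for r in models.trace(t,p)[:2]:
        m=r['pixels'];rc=np.argwhere(m)
        w=np.array([at(p,q,z,s)[:2] for q in rc]);
        (c,sz,an)=cv2.minAreaRect((w*1000).astype(np.float32))
        mu=w.mean(0);ev,V=np.linalg.eigh(np.cov((w-mu).T));d=V[:,1]
        print(t,round(r['p'],2),'px',np.round(r['centre']).tolist(),'mean',mu.round(4),'rect',np.round(c,1),np.round(sz,1),'an',round(np.deg2rad(an),3),'pca',round(np.arctan2(d[1],d[0])%np.pi,3),len(rc))
    for r in models.mark_of(t,p)[:1]: print('   mark',round(r['p'],2),np.round(r['centre'],1).tolist(),at(p,r['centre'],z,s)[:2].round(4))
E
python3 look.py w1 mascara:.01 tube_rest:.03 cream_jar:.036 soap_tin:.028
```

```text
2.2 [ 0.4606 -0.2594  0.3204] [ 3.141 -0.     0.309]
mascara 0.77 px [230.0, 243.0] mean [ 0.3359 -0.2793] rect [ 336.1 -279.4] [114.1  23.3] an 1.181 pca 1.174 786
   mark 0.7 [231.5, 244.7] [ 0.3368 -0.2785]
tube_rest 0.94 px [88.0, 275.0] mean [ 0.5665 -0.2557] rect [ 566.6 -256.9] [132.4  88.1] an 1.456 pca 1.433 5069
   mark 0.67 [92.1, 277.9] [ 0.563  -0.2589]
cream_jar 0.78 px [37.0, 208.0] mean [ 0.6088 -0.1346] rect [ 608.7 -134.3] [50.  41.8] an 0.756 pca 0.829 751
   mark 0.76 [41.9, 210.4] [ 0.6052 -0.1441]
soap_tin 0.98 px [163.0, 234.0] mean [ 0.4472 -0.228 ] rect [ 447.2 -227.8] [46.7 43.3] an 0.304 pca 2.955 749
soap_tin 0.79 px [102.0, 169.0] mean [ 0.4993 -0.1069] rect [ 499.6 -106.9] [47.1 50.6] an 0.283 pca 1.859 855
   mark 0.76 [158.8, 233.4] [ 0.4498 -0.227 ]
```

View pics/w1.png

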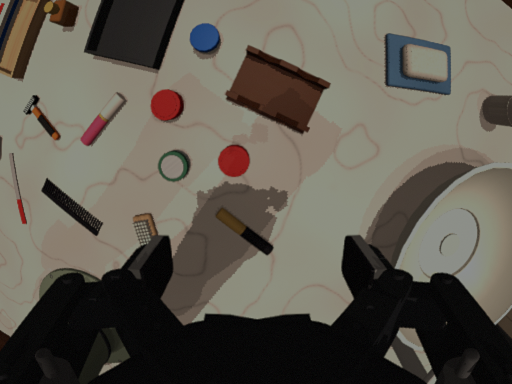

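Wrist picture: mascara (gold cap) at (230,243), red tins at (160,234) and (105,167), green-ringed tin at (165,173), rest (88,275), jar (38,205), gloss (118,103), razor (117,42), shave tray (20,135). What could be confused: the tins (two red, one green) and the gloss against the red toothbrush at (190,18). I will take the mascara first, since there is only one black and gold tube.

```bash
python3 - <<'E'
from h import *
from plant import env
s=env.read_state();print(shift(s,.336,-.279,.1,1.178),shift(s,.336,-.279,.002,1.178))
s,p=pickle.load(open('w1.pkl','rb'))
a=p['img'][140:260,130:290,::-1];cv2.imwrite('pics/c1.png',cv2.resize(a,None,fx=4,fy=4,interpolation=2))
print(at(p,(165,173),.028,s))
E
```

```text
([-123.6, -19.7, 220.3], np.float64(-0.872)) ([-123.6, -19.7, 318.3], np.float64(-0.872))
[ 0.41359022 -0.14094166  0.028     ]
```

View pics/c1.png

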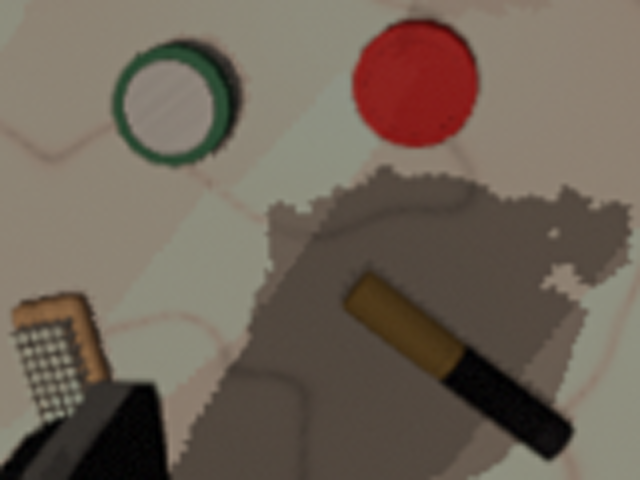

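The crop confirms the gold-capped mascara (crop 365,460) and the green-lidded tin (105,175), with a red look-alike at (82,415). Reaching for the mascara now.

In the tool's units: 270 mm / 800 = 0.3375, 220 mm / 800 = 0.275, -0.872 rad / 1.5708 = -0.5551.

>>> drive_tool --pt "0 -0.025 -0.0038 0.0463 -0.0923" --pt "0 -0.05 -0.0075 0.0925 -0.1846" --pt "0 -0.075 -0.0125 0.1388 -0.2769" --pt "0 -0.1 -0.0163 0.185 -0.3692" --pt "0 -0.125 -0.02 0.2313 -0.4615" --pt "0 -0.1545 -0.0246 0.275 -0.5551" --pt "0 -0.1545 -0.0246 0.3125 -0.5551" --pt "0 -0.1545 -0.0246 0.3375 -0.5551" --pt "0 -0.1545 -0.0246 0.3375 -0.5551"

```text
time: 3.55
position: [0.3352, -0.2781, 0.0485]
tool_rot: [-3.138, -0.001, 1.179]
ft_force: [-0.4, 0.3, 0.7]
gripper_width: 0.0857
gripper_force: 0.0
```

```bash
python3 look.py w2 mascara:.01;python3 - <<'E'
from h import *
from plant import env
s=env.read_state();print(shift(s,.336,-.279,.002,1.178))
E
```

```text
3.55 [ 0.3352 -0.2781  0.0485] [-3.138e+00 -1.000e-03  1.179e+00]
mascara 0.93 px [207.0, 257.0] mean [ 0.3374 -0.2747] rect [ 334.8 -280.6] [116.1  20.1] an 1.193 pca 1.188 4956
   mark 0.74 [216.9, 256.7] [ 0.336  -0.2778]
([-0.3, -0.7, 49.1], np.float64(0.001))
```

In the tool's units: -60 mm / 800 = -0.075, 46.5 mm / 800 = 0.0581, -0.01 rad / 1.5708 = -0.0064.

>>> drive_tool --pt "0 0 0 0.0313 0" --pt "0 0 0 0.0581 -0.0064" --pt "0 0 0 0.0581 -0.0064" --pt "1 0 0 0.0581 -0.0064" --pt "1 0 0 0.0581 -0.0064" --pt "1 0 0 0.0581 -0.0064" --pt "1 0 0 0.0581 -0.0064" --pt "1 0 0 0.0581 -0.0064" --pt "1 0 0 0.0581 -0.0064" --pt "1 0 0 0.0331 -0.0064" --pt "1 0 0 -0.025 -0.0064" --pt "1 0 0 -0.075 -0.0064"

```text
time: 4.9
position: [0.3359, -0.2783, 0.1119]
tool_rot: [-3.141, -0.0, 1.189]
ft_force: [0.2, -1.0, -0.8]
gripper_width: 0.0175
gripper_force: 59.4
```

```bash
python3 - <<'E'
from h import *
from plant import env
s=env.read_state();print(shift(s,.45,-.257,.28,-.115))
E
```

```text
([62.3, 97.8, -168.2], np.float64(1.304))
```

In the tool's units: -168 mm / 800 = -0.21, -150 mm / 800 = -0.1875, 1.304 rad / 1.5708 = 0.8302.

>>> drive_tool --pt "1 0.0088 0.0138 -0.0225 0.0891" --pt "1 0.0175 0.0275 -0.045 0.1783" --pt "1 0.0263 0.0413 -0.0688 0.2674" --pt "1 0.035 0.0538 -0.0938 0.3565" --pt "1 0.0425 0.0675 -0.1163 0.4456" --pt "1 0.0513 0.0813 -0.14 0.5348" --pt "1 0.06 0.095 -0.1638 0.6239" --pt "1 0.0688 0.1088 -0.1875 0.713" --pt "1 0.0775 0.1225 -0.21 0.8021" --pt "1 0.0775 0.1225 -0.21 0.8302" --pt "1 0.0775 0.1225 -0.21 0.8302"

```text
time: 6.0
position: [0.4504, -0.2575, 0.2786]
tool_rot: [3.142, -0.0, -0.115]
ft_force: [-1.0, 0.2, -1.0]
gripper_width: 0.0174
gripper_force: 59.5
```

```bash
python3 look.py w3 mascara:.27 tube_rest:.008
```

```text
6.0 [ 0.4504 -0.2575  0.2786] [ 3.142 -0.    -0.115]
mascara 0.7 px [217.0, 256.0] mean [ 0.4569 -0.258 ] rect [ 449.8 -257.3] [ 22.3 111.9] an 1.455 pca 3.027 6963
   mark 0.76 [243.6, 259.5] [ 0.4464 -0.2585]
tube_rest 0.97 px [78.0, 249.0] mean [ 0.5687 -0.2572] rect [ 569.  -256.6] [140.6  94.7] an 1.466 pca 1.459 6222
   mark 0.88 [81.4, 246.8] [ 0.5624 -0.2566]
```

View pics/w3.png

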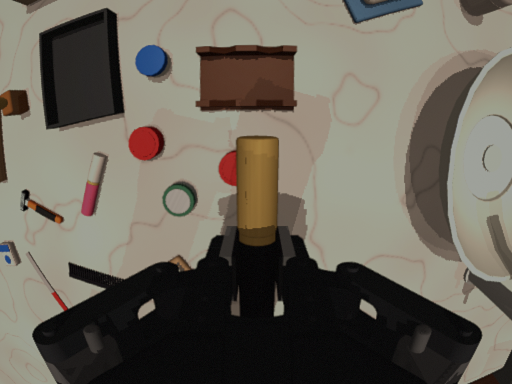

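The mascara is held centred, the rest is at (78,248) with cheeks at rows 50 and 103. I now fit poses of the rest and the trays by silhouette.

```bash
cat >> h.py <<'E'
def proj(p,X,s):
    """world points -> [col,row] in wrist picture"""
    Rt=Ro.from_euler('xyz',s['tool_rot']).as_matrix();T=p['tool_from_camera']
    c=(((X-s['position'])@Rt)-T[:3,3])@T[:3,:3]
    r=np.hypot(c[:,0],c[:,1]);th=np.arctan2(r,c[:,2]);K=p['K']
    return np.c_[K[0,2]+K[0,0]*th*c[:,0]/r,K[1,2]+K[1,1]*th*c[:,1]/r]
def hullfit(p,s,mask,size,g,symmetric=True):
    """fit x,y,yaw of an upright box of size (m) to the mask's convex hull"""
    from scipy.optimize import minimize
    cs=cv2.findContours(mask.astype(np.uint8),0,2)[0];c=max(cs,key=cv2.contourArea)
    S=8
    def fill(pts):
        m=np.zeros((384*2,512*2),np.uint8);cv2.fillConvexPoly(m,np.round((pts+.5)*2*S).astype(np.int32),1,shift=3);return m
    M=fill(cv2.convexHull(c)[:,0].astype(float))
    t=np.linspace(-.5,.5,7);e=[(a,b) for a in t for b in t if max(abs(a),abs(b))==.5]
    B=np.array([(a*size[0],b*size[1],z) for a,b in e for z in(0,size[2])])
    def f(v):
        X=B@Ro.from_euler('z',v[2]).as_matrix().T+[v[0],v[1],0]
        H=fill(cv2.convexHull(proj(p,X,s).astype(np.float32))[:,0])
        return 1-np.logical_and(M,H).sum()/np.logical_or(M,H).sum()
    r=minimize(f,g,method='Nelder-Mead',options=dict(initial_simplex=np.array(g)+np.vstack([np.zeros(3),np.diag([.012,.012,.1])])))
    return r.x.round(4),round(r.fun,3)
E
python3 - <<'E'
from h import *
from plant import env,eyes,models
s=env.read_state();p=eyes.snapshot('wrist')
for n,sz,g in(('tube_rest',(.09,.13,.039),(.567,-.257,-.11)),('shave_tray',(.16,.13,.035),(.632,-.005,-.1))):
  for r in models.trace(n,p)[:2]: print(n,r['centre'],r['p'],hullfit(p,s,r['pixels'],sz,g),hullfit(p,s,r['pixels'],sz,g[:2]+(g[2]+1.4,)))
E
```

```text
tube_rest [78.0, 246.4] 0.9 (array([ 0.5661, -0.2568, -0.121 ]), np.float64(0.056)) (array([ 0.5658, -0.256 , -0.112 ]), np.float64(0.058))
shave_tray [68.7, 83.9] 0.77 (array([ 0.6295, -0.0048, -0.0149]), np.float64(0.01)) (array([ 0.6296, -0.0019,  1.3057]), np.float64(0.268))
```

```bash
python3 - <<'E'
from h import *
from plant import env
s=env.read_state();print(shift(s,.5646,-.2868,.08,-.112),shift(s,.5646,-.2868,.0285,-.112))
E
```

```text
([117.1, 15.6, 198.1], np.float64(-0.003)) ([117.1, 15.6, 249.6], np.float64(-0.003))
```

In the tool's units: 246 mm / 800 = 0.3075, 198 mm / 800 = 0.2475.

>>> drive_tool --pt "1 0.0275 0.0038 0.0475 0" --pt "1 0.055 0.0075 0.095 0" --pt "1 0.0825 0.0113 0.1425 0" --pt "1 0.11 0.015 0.19 0" --pt "1 0.1375 0.0188 0.225 0" --pt "1 0.1463 0.0195 0.2475 0" --pt "1 0.1463 0.0195 0.2475 0" --pt "1 0.1463 0.0195 0.2688 0" --pt "1 0.1463 0.0195 0.2875 0" --pt "1 0.1463 0.0195 0.3 0" --pt "1 0.1463 0.0195 0.3075 0" --pt "1 0.1463 0.0195 0.3075 0"

```text
time: 7.6
position: [0.5644, -0.2867, 0.0319]
tool_rot: [-3.141, 0.001, -0.115]
ft_force: [-0.1, -0.4, 0.1]
gripper_width: 0.0174
gripper_force: 59.5
```

```bash
python3 - <<'E'
from h import *
from plant import env
s=env.read_state();print(s['ft_force'],s['position'],shift(s,.5646,-.2868,.0285,-.112))
from plant import eyes
p=eyes.snapshot('side')
cv2.imwrite('pics/s1.png',cv2.resize(p['img'][210:350,230:400,::-1],None,fx=4,fy=4,interpolation=2))
E
```

```text
[-0.10103367 -0.41324521  0.05604301] [ 0.56442118 -0.28666118  0.03192043] ([0.2, 0.1, 3.4], np.float64(-0.003))
```

View pics/s1.png

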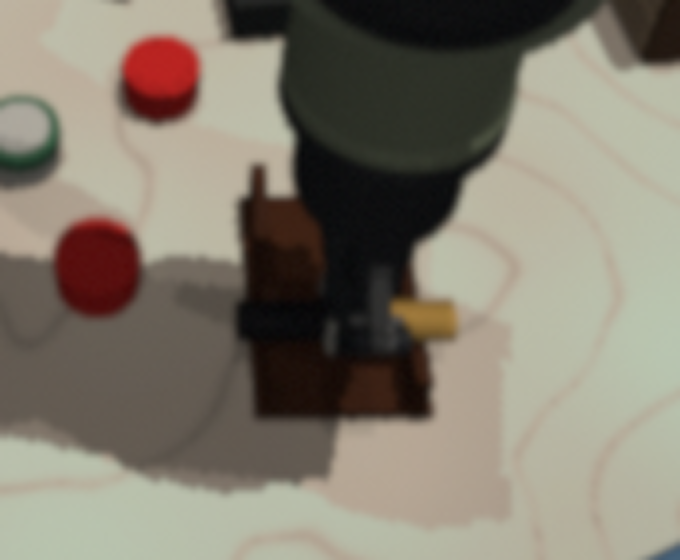

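The side crop shows the tube over the near groove, overlapping both cheeks. Lower and release.

>>> drive_tool --pt "1 0 0 0.0025 0" --pt "1 0 0 0.0045 0" --pt "1 0 0 0.0045 0" --pt "0.7 0 0 0.0045 0" --pt "0.5 0 0 0.0045 0" --pt "0.5 0 0 0.0045 0" --pt "0.5 0 0 0.0045 0" --pt "0.5 0 0 -0.0125 0" --pt "0.5 0 0 -0.05 0" --pt "0.5 0 0 -0.1125 0" --pt "0.3 -0.025 0 -0.175 0" --pt "0 -0.075 -0.025 -0.2375 0"

```text
time: 8.85
position: [0.519, -0.2684, 0.2099]
tool_rot: [3.14, -0.003, -0.117]
ft_force: [-0.4, 0.7, 1.2]
gripper_width: 0.0703
gripper_force: 0.0
```

```bash
python3 look.py w4 mascara:.036 tube_rest:.02 lip_gloss:.011; python3 - <<'E'
from h import *
from plant import env
s=env.read_state();print(shift(s,.45,-.02,.25))
E
```

```text
8.85 [ 0.519  -0.2684  0.2099] [ 3.14e+00 -3.00e-03 -1.17e-01]
mascara 0.89 px [128.0, 270.0] mean [ 0.5668 -0.2864] rect [ 566.1 -286.5] [ 20.1 112.3] an 1.456 pca 3.022 1974
   mark 0.74 [129.0, 269.8] [ 0.5675 -0.288 ]
tube_rest 0.65 px [128.0, 235.0] mean [ 0.57   -0.2518] rect [ 568.9 -255.6] [138.2  87.2] an 1.454 pca 1.465 7258
   mark 0.93 [130.8, 241.2] [ 0.5683 -0.2568]
lip_gloss 0.74 px [242.0, 78.0] mean [0.4497 0.0045] rect [446.2   6.5] [ 27.  120.1] an 1.057 pca 2.615 958
lip_gloss 0.21 px [131.0, 234.0] mean [ 0.5695 -0.2508] rect [ 568.9 -254.9] [142.   89.9] an 1.46 pca 1.465 7235
   mark 0.78 [241.8, 76.9] [0.4499 0.0019]
([-96.8, -237.6, -43.9], 0)
```

```bash
python3 - <<'E'
from h import *
from plant import env
s=env.read_state();print(shift(s,.43,.005,.2,-.52))
E
```

```text
([-119.5, -260.1, 6.1], np.float64(0.405))
```

In the tool's units: -260 mm / 800 = -0.325, -119 mm / 800 = -0.1488, 0.405 rad / 1.5708 = 0.2578.

>>> drive_tool --pt "0 -0.025 -0.0538 0 0.0446" --pt "0 -0.05 -0.1075 0 0.0891" --pt "0 -0.075 -0.1625 0 0.1337" --pt "0 -0.1 -0.2163 0 0.1783" --pt "0 -0.125 -0.27 0 0.2228" --pt "0 -0.1488 -0.325 0.0075 0.2578" --pt "0 -0.1488 -0.325 0.0075 0.2578" --pt "0 -0.1488 -0.325 0.0075 0.2578"

```text
time: 10.0
position: [0.4304, 0.0056, 0.2]
tool_rot: [3.141, 0.001, -0.517]
ft_force: [-0.2, -1.2, 0.1]
gripper_width: 0.0853
gripper_force: 0.0
```

```bash
python3 look.py w5 lip_gloss:.011 razor:.007 ; python3 - <<'E'
from h import *
from plant import env
s=env.read_state();print(shift(s,0.448,.003,.05,-.52))
E
```

```text
10.0 [0.4304 0.0056 0.2   ] [ 3.141e+00  1.000e-03 -5.170e-01]
lip_gloss 0.8 px [157.0, 250.0] mean [0.4481 0.0056] rect [447.7   6.1] [ 22.4 105.8] an 1.055 pca 2.633 1781
   mark 0.4 [128.4, 367.8] [ 0.4128 -0.1322]
razor 0.94 px [232.0, 161.0] mean [0.4223 0.1463] rect [425.3 138.6] [105.1  41.5] an 1.222 pca 1.051 1042
   mark 0.71 [229.5, 173.3] [0.4185 0.1329]
([15.5, -8.0, 150.4], np.float64(-0.002))
```

View pics/w5.png

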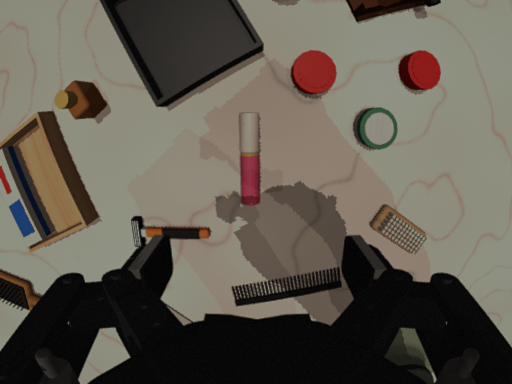

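The gloss (white cap, gold ring) is at (157,250), the razor at (232,170) and the green tin at (128,377). The pose is measured at (0.448, 0.006), length 106 mm as expected.

In the tool's units: 197 mm / 800 = 0.2463, 13.8 mm / 800 = 0.0173.

>>> drive_tool --pt "0 0.0063 -0.005 0.0625 0" --pt "0 0.0125 -0.01 0.125 0" --pt "0 0.0173 -0.0131 0.1813 0" --pt "0 0.0173 -0.0131 0.2188 0" --pt "0 0.0173 -0.0131 0.2463 0" --pt "0 0.0173 -0.0131 0.2463 0" --pt "1 0.0173 -0.0131 0.2463 0" --pt "1 0.0173 -0.0131 0.2463 0" --pt "1 0.0173 -0.0131 0.2463 0" --pt "1 0.0173 -0.0131 0.2463 0" --pt "1 0.0173 -0.0131 0.2463 0" --pt "1 0.0173 -0.0131 0.2463 0"

```text
time: 11.45
position: [0.4481, 0.007, 0.0045]
tool_rot: [-3.141, -0.001, -0.52]
ft_force: [-1.3, -0.5, 16.3]
gripper_width: 0.0195
gripper_force: 58.1
```

In the tool's units: -150 mm / 800 = -0.1875, -105 mm / 800 = -0.1313.

>>> drive_tool --pt "1 0 0 -0.0313 0" --pt "1 0 0 -0.075 0" --pt "1 0 0 -0.1313 0" --pt "1 0 0 -0.1875 0" --pt "1 0 0 -0.1875 0"

```text
time: 11.95
position: [0.45, 0.0072, 0.1587]
tool_rot: [-3.137, -0.007, -0.521]
ft_force: [0.0, 0.2, -1.4]
gripper_width: 0.0196
gripper_force: 59.5
```

```bash
python3 look.py w6 lip_gloss:.155; python3 - <<'E'
from h import *
from plant import env
s=env.read_state();R=np.array([.568,-.257]);g=R+.03*np.array([.115,.993]);print(g,shift(s,*g,.09,-.115),shift(s,*g,.0305,-.115))
E
```

```text
11.95 [0.45   0.0072 0.1587] [-3.137 -0.007 -0.521]
lip_gloss 0.97 px [223.0, 259.0] mean [0.4559 0.0042] rect [449.7   7.7] [ 23.8 105.3] an 1.057 pca 2.625 7276
   mark 0.62 [203.9, 34.2] [0.538  0.1226]
[ 0.57145 -0.22721] ([223.9, 141.7, 63.8], np.float64(-0.405)) ([223.9, 141.7, 123.3], np.float64(-0.405))
```

In the tool's units: 224 mm / 800 = 0.28, 185 mm / 800 = 0.2313, -0.405 rad / 1.5708 = -0.2578.

>>> drive_tool --pt "1 0.0463 0.03 0 -0.0446" --pt "1 0.0925 0.0588 0 -0.0891" --pt "1 0.1388 0.0888 0 -0.1337" --pt "1 0.185 0.1175 0 -0.1783" --pt "1 0.2313 0.1475 0.0063 -0.2228" --pt "1 0.28 0.1775 0.025 -0.2578" --pt "1 0.28 0.1775 0.0625 -0.2578" --pt "1 0.28 0.1775 0.0813 -0.2578" --pt "1 0.28 0.1775 0.0813 -0.2578"

```text
time: 13.0
position: [0.5696, -0.2259, 0.0856]
tool_rot: [-3.14, 0.005, -0.114]
ft_force: [1.0, 0.2, 0.1]
gripper_width: 0.0198
gripper_force: 59.6
```

```bash
python3 look.py w7 lip_gloss:.1; python3 - <<'E'
from h import *
from plant import env
s=env.read_state();R=np.array([.568,-.257]);g=R+.03*np.array([.115,.993]);print(s['ft_force'],g,shift(s,*g,.0315,-.115))
E
```

```text
13.0 [ 0.5696 -0.2259  0.0856] [-3.14   0.005 -0.114]
lip_gloss 0.79 px [225.0, 258.0] mean [ 0.5834 -0.2273] rect [ 577.  -226.5] [21.  93.5] an 1.463 pca 3.033 7502
   mark 0.74 [244.8, 261.0] [ 0.5756 -0.2286]
[ 0.51182287  0.59120507 -0.25762307] [ 0.57145 -0.22721] ([-0.4, 0.6, 58.0], np.float64(0.001))
```

In the tool's units: 55 mm / 800 = 0.0688, 52 mm / 800 = 0.065.

>>> drive_tool --pt "1 0.0013 0.0013 0.025 0" --pt "1 0.0013 0.0013 0.0475 0" --pt "1 0.0013 0.0013 0.0575 0" --pt "1 0.0013 0.0013 0.065 0" --pt "1 0.0013 0.0013 0.0688 0" --pt "1 0.0013 0.0013 0.0688 0"

```text
time: 13.75
position: [0.5725, -0.2286, 0.0341]
tool_rot: [3.142, -0.0, -0.115]
ft_force: [0.4, 0.1, 0.5]
gripper_width: 0.0195
gripper_force: 59.6
```

In the tool's units: -180 mm / 800 = -0.225, -140 mm / 800 = -0.175.

>>> drive_tool --pt "1 0 0 0.0019 0" --pt "1 0 0 0.0035 0" --pt "1 0 0 0.0035 0" --pt "0.7 0 0 0.0035 0" --pt "0.5 0 0 0.0035 0" --pt "0.5 0 0 0.0035 0" --pt "0.5 0 0 0.0035 0" --pt "0.5 0 0 -0.0125 0" --pt "0.5 0 0 -0.05 0" --pt "0.5 0 0 -0.1125 0" --pt "0.3 -0.025 0 -0.175 0" --pt "0 -0.075 0 -0.225 0"

```text
time: 14.95
position: [0.5206, -0.2223, 0.2096]
tool_rot: [3.141, -0.003, -0.114]
ft_force: [-0.2, -1.2, 1.5]
gripper_width: 0.0704
gripper_force: 0.0
```

```bash
python3 look.py w8 mascara:.036 lip_gloss:.038 tube_rest:.02; python3 - <<'E'
from h import *
from plant import env
s=env.read_state();print(shift(s,.412,-.14,.2,.0))
E
```

```text
14.95 [ 0.5206 -0.2223  0.2096] [ 3.141e+00 -3.000e-03 -1.140e-01]
mascara 0.9 px [123.0, 311.0] mean [ 0.5677 -0.2869] rect [ 566.8 -286.9] [ 20.4 111.4] an 1.457 pca 3.024 1814
   mark 0.82 [125.0, 312.7] [ 0.5691 -0.2879]
lip_gloss 0.57 px [123.0, 258.0] mean [ 0.5749 -0.2274] rect [ 573.8 -227.9] [ 21.9 106.9] an 1.453 pca 3.02 2018
   mark 0.77 [125.4, 256.3] [ 0.5748 -0.2279]
tube_rest 0.92 px [125.0, 282.0] mean [ 0.5695 -0.2557] rect [ 568.5 -258.7] [136.6  87.6] an 1.466 pca 1.446 5813
tube_rest 0.56 px [106.0, 168.0] mean [ 0.6111 -0.1301] rect [ 611.9 -130.3] [43.5 50.3] an 0.122 pca 1.328 1283
   mark 0.62 [127.9, 281.2] [ 0.5683 -0.2551]
([-116.5, -69.4, 5.7], np.float64(-0.115))
```

View pics/w8.png

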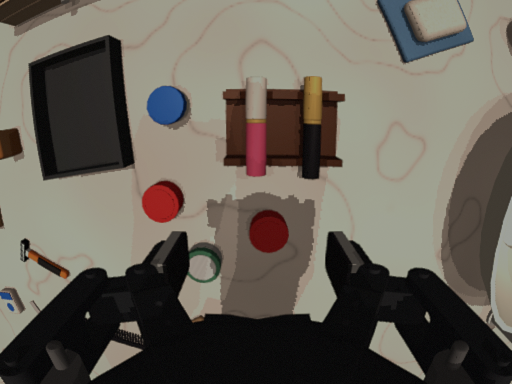

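The picture shows the gloss at (125,257) and mascara (125,312) both seated across the cheeks, 59 mm apart. The green-ringed tin is at (263,203), hemmed by red tins at (202,162) and (230,268), so I grasp it with the closing axis between them (yaw −0.40).

```bash
python3 - <<'E'
from h import *
from plant import env
s=env.read_state();print(shift(s,.4,-.135,.19,-.4))
E
```

```text
([-129.0, -73.0, 15.7], np.float64(0.285))
```

In the tool's units: -129 mm / 800 = -0.1613, -105 mm / 800 = -0.1313, 0.285 rad / 1.5708 = 0.1814.

>>> drive_tool --pt "0 -0.0438 -0.025 0 0.0446" --pt "0 -0.0875 -0.05 0 0.0955" --pt "0 -0.1313 -0.075 0 0.1401" --pt "0 -0.1613 -0.0913 0.02 0.1814" --pt "0 -0.1613 -0.0913 0.02 0.1814" --pt "0 -0.1613 -0.0913 0.02 0.1814"

```text
time: 15.9
position: [0.4001, -0.1349, 0.1898]
tool_rot: [3.141, 0.001, -0.399]
ft_force: [0.9, -0.4, 1.0]
gripper_width: 0.0851
gripper_force: 0.0
```

```bash
python3 look.py w9 soap_tin:.028; python3 - <<'E'
from h import *
from plant import env
s,p=pickle.load(open('w9.pkl','rb'))
h=cv2.cvtColor(p['img'],cv2.COLOR_RGB2HSV)
m=((h[...,0]>55)&(h[...,0]<85)&(h[...,1]>90)).astype(np.uint8);m[235:]=0
n,l,st,c=cv2.connectedComponentsWithStats(m);i=1+st[1:,4].argmax();print(st[i])
q=np.argwhere(l==i);w=np.array([at(p,x,.028,s)[:2] for x in q])
print(cv2.minEnclosingCircle((w*1000).astype(np.float32)))
c=cv2.minEnclosingCircle((w*1000).astype(np.float32))[0];print(shift(s,c[0]/1000,c[1]/1000,.008,-.4))
E
```

```text
15.9 [ 0.4001 -0.1349  0.1898] [ 3.141e+00  1.000e-03 -3.990e-01]
soap_tin 0.95 px [166.0, 256.0] mean [ 0.4122 -0.1398] rect [ 412.8 -140.1] [45.8 46.5] an 1.172 pca 2.432 1578
soap_tin 0.95 px [102.0, 192.0] mean [ 0.4975 -0.1048] rect [ 497.9 -104. ] [47.3 47.6] an 0.051 pca 0.956 1674
   mark 0.73 [103.0, 319.3] [ 0.4476 -0.2239]
[236 144  43  44 410]
((411.4455871582031, -139.87786865234375), 23.007625579833984)
([12.6, 0.2, 181.8], np.float64(0.001))
```

In the tool's units: 187 mm / 800 = 0.2338, 165 mm / 800 = 0.2063.

>>> drive_tool --pt "0 0.0075 0 0.0625 0" --pt "0 0.0163 0.0003 0.1188 0" --pt "0 0.0163 0.0003 0.1688 0" --pt "0 0.0163 0.0003 0.2063 0" --pt "0 0.0163 0.0003 0.2338 0" --pt "0 0.0163 0.0003 0.2338 0" --pt "1 0.0163 0.0003 0.2338 0" --pt "1 0.0163 0.0003 0.2338 0" --pt "1 0.0163 0.0003 0.2338 0" --pt "1 0.0163 0.0003 0.2338 0" --pt "1 0.0163 0.0003 0.2338 0"

```text
time: 17.15
position: [0.4126, -0.1407, 0.0048]
tool_rot: [-3.141, -0.002, -0.401]
ft_force: [-1.7, 0.9, 17.6]
gripper_width: 0.0464
gripper_force: 58.7
```

In the tool's units: -150 mm / 800 = -0.1875, -110 mm / 800 = -0.1375.

>>> drive_tool --pt "1 0 0 -0.0313 0" --pt "1 0 0 -0.0813 0" --pt "1 0 0 -0.1375 0" --pt "1 0 0 -0.1875 0" --pt "1 0 0 -0.1875 0" --pt "1 0 0 -0.1875 0"

```text
time: 17.75
position: [0.4123, -0.1407, 0.1548]
tool_rot: [-3.141, -0.003, -0.401]
ft_force: [-0.4, 0.2, -1.7]
gripper_width: 0.0461
gripper_force: 62.4
```

```bash
python3 - <<'E'
from h import *
from plant import env,eyes,models
s=env.read_state();p=eyes.snapshot('wrist');print(s['position'],s['gripper_width'])
for r in models.trace('shave_tray',p)[:2]: print(r['centre'],r['p'],hullfit(p,s,r['pixels'],(.16,.13,.035),(.63,-.005,0.)))
print(shift(s,.5897,.0058,.15,-.015))
E
```

```text
[ 0.41233095 -0.14072238  0.15478214] 0.04614319412371062
[63.9, 68.2] 0.92 (array([ 0.6296, -0.0049, -0.0148]), np.float64(0.008))
([106.2, -204.1, 5.2], np.float64(-0.386))
```

In the tool's units: -204 mm / 800 = -0.255, -170 mm / 800 = -0.2125, -0.386 rad / 1.5708 = -0.2457.

>>> drive_tool --pt "1 0.0225 -0.0425 0 -0.0382" --pt "1 0.045 -0.085 0 -0.0828" --pt "1 0.0675 -0.1275 0 -0.1273" --pt "1 0.09 -0.17 0 -0.1719" --pt "1 0.1125 -0.2125 0 -0.2101" --pt "1 0.1325 -0.255 0.0063 -0.2457" --pt "1 0.1325 -0.255 0.05 -0.2457" --pt "1 0.1325 -0.255 0.1 -0.2457" --pt "1 0.1325 -0.255 0.1375 -0.2457" --pt "1 0.1325 -0.255 0.1625 -0.2457" --pt "1 0.1325 -0.255 0.1625 -0.2457"

```text
time: 18.95
position: [0.5864, 0.0063, 0.0196]
tool_rot: [3.141, 0.006, -0.014]
ft_force: [0.0, 0.4, -0.1]
gripper_width: 0.0459
gripper_force: 62.5
```

```bash
python3 - <<'E'
from h import *
from plant import env
s=env.read_state();print(shift(s,.5897,.0058,.0115,-.015))
E
```

```text
([3.4, 0.4, 8.0], np.float64(0.001))
```

In the tool's units: 8.5 mm / 800 = 0.0106, 5 mm / 800 = 0.0063.

>>> drive_tool --pt "1 0 0 0.0063 0" --pt "1 0 0 0.0106 0" --pt "1 0 0 0.0106 0" --pt "1 0 0 0.0106 0"

```text
time: 19.35
position: [0.5892, 0.0062, 0.0155]
tool_rot: [-3.142, -0.001, -0.014]
ft_force: [-0.4, -0.2, -0.1]
gripper_width: 0.0465
gripper_force: 62.5
```

In the tool's units: 4.5 mm / 800 = 0.0056, 4 mm / 800 = 0.005.

>>> drive_tool --pt "1 0 0 0.0025 0" --pt "1 0 0 0.005 0" --pt "1 0 0 0.0056 0" --pt "1 0 0 0.0056 0" --pt "0.5 0 0 0.0056 0" --pt "0.35 0 0 0.0056 0" --pt "0.35 0 0 0.0056 0" --pt "0.35 0 0 0.0056 0" --pt "0.35 0 0 0.0056 0"

```text
time: 20.25
position: [0.5889, 0.0062, 0.0104]
tool_rot: [-3.142, -0.0, -0.014]
ft_force: [0.7, -0.5, 0.2]
gripper_width: 0.0557
gripper_force: 0.0
```

In the tool's units: -170 mm / 800 = -0.2125, -130 mm / 800 = -0.1625.

>>> drive_tool --pt "0.35 0 0 -0.0188 0" --pt "0.35 0 0 -0.05 0" --pt "0.3 0 0 -0.1063 0" --pt "0 0 0 -0.1625 0" --pt "0 0 0 -0.2125 0" --pt "0 0 0 -0.2125 0"

```text
time: 20.85
position: [0.5913, 0.0063, 0.1868]
tool_rot: [-3.141, -0.008, -0.015]
ft_force: [0.3, 0.1, -0.5]
gripper_width: 0.0856
gripper_force: 0.0
```

```bash
python3 look.py w10 soap_tin:.033 razor:.007; python3 - <<'E'
from h import *
from plant import env
s=env.read_state();print(shift(s,.40,.12,.17,1.1))
E
```

```text
20.85 [0.5913 0.0063 0.1868] [-3.141 -0.008 -0.015]
soap_tin 0.82 px [182.0, 258.0] mean [0.5888 0.0065] rect [589.1   6.7] [46.4 50.5] an 1.557 pca 3.07 1776
soap_tin 0.82 px [269.0, 422.0] mean [ 0.4709 -0.2074] rect [ 469.7 -208.1] [43.6 34. ] an 0.889 pca 1.345 463
   mark 0.9 [242.5, 346.2] [ 0.5187 -0.0933]
razor 0.77 px [311.0, 178.0] mean [0.4048 0.1145] rect [405.5 118.3] [55.3 22.7] an 1.027 pca 0.901 364
   mark 0.82 [301.2, 165.2] [0.4204 0.1334]
([-190.0, -111.2, 10.0], np.float64(-1.114))
```

In the tool's units: -190 mm / 800 = -0.2375, -111 mm / 800 = -0.1388, -1.114 rad / 1.5708 = -0.7092.

>>> drive_tool --pt "0 -0.03 -0.0175 0 -0.0891" --pt "0 -0.06 -0.035 0 -0.1783" --pt "0 -0.09 -0.0525 0 -0.2674" --pt "0 -0.12 -0.07 0 -0.3565" --pt "0 -0.15 -0.0875 0 -0.4456" --pt "0 -0.18 -0.105 0 -0.5348" --pt "0 -0.21 -0.1225 0.0063 -0.6239" --pt "0 -0.2375 -0.1388 0.0125 -0.7092" --pt "0 -0.2375 -0.1388 0.0125 -0.7092" --pt "0 -0.2375 -0.1388 0.0125 -0.7092"

```text
time: 22.1
position: [0.4004, 0.1197, 0.17]
tool_rot: [-3.141, 0.001, 1.099]
ft_force: [-0.2, 0.3, -0.4]
gripper_width: 0.0855
gripper_force: 0.0
```

```bash
python3 look.py w11 razor:.007; python3 - <<'E'
from h import *
s,p=pickle.load(open('w11.pkl','rb'))
a=p['img'];h=cv2.cvtColor(a,cv2.COLOR_RGB2HSV)
m=((h[...,0]>5)&(h[...,0]<18)&(h[...,1]>150)&(h[...,2]>110)).astype(np.uint8)
n,l,st,c=cv2.connectedComponentsWithStats(m);print(st[1:][st[1:,4]>40])
cv2.imwrite('pics/w11c.png',cv2.resize(a[60:260,150:370,::-1],None,fx=2.5,fy=2.5,interpolation=2))
E
```

```text
22.1 [0.4004 0.1197 0.17  ] [-3.141e+00  1.000e-03  1.099e+00]
razor 0.56 px [140.0, 262.0] mean [0.4226 0.1478] rect [419.9 138.4] [102.3  40.7] an 1.098 pca 1.047 1629
   mark 0.61 [156.5, 262.0] [0.4154 0.136 ]
[[425  68  12  17  70]
 [258 123  12  22 233]]
```

View pics/w11c.png

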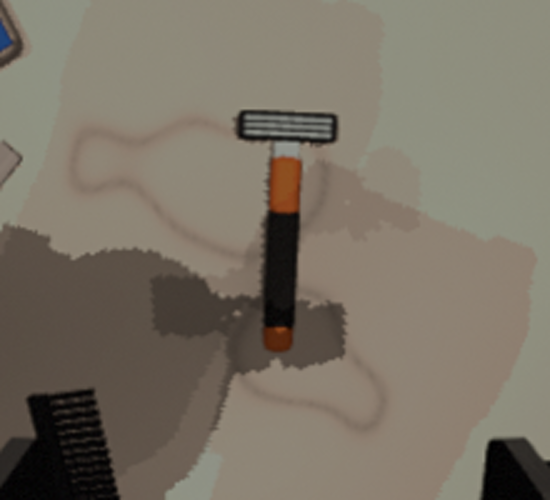

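The crop shows the razor with its head at the top (crop 127,287), handle running down to (348,277).

```bash
python3 - <<'E'
from h import *
s,p=pickle.load(open('w11.pkl','rb'))
e=at(p,(60+349/2.5,150+277/2.5),.006,s);n=at(p,(60+157/2.5,150+286.5/2.5),.01,s)
d=n-e;L=np.hypot(*d[:2]);u=d[:2]/L;yaw=np.arctan2(u[1],u[0]);o=e[:2]+.048*u
print(L,yaw,o,shift(s,*o,.004,yaw))
E
```

```text
0.08197556250570423 1.0556201260913143 [0.41683115 0.13655056] ([22.6, 7.2, 166.0], np.float64(0.043))
```

In the tool's units: 165 mm / 800 = 0.2063, 152 mm / 800 = 0.19, 0.043 rad / 1.5708 = 0.0274.

>>> drive_tool --pt "0.5 0.0125 0.0038 0.0625 0.0274" --pt "0.5 0.0283 0.009 0.1188 0.0274" --pt "0.5 0.0283 0.009 0.1625 0.0274" --pt "0.5 0.0283 0.009 0.19 0.0274" --pt "0.5 0.0283 0.009 0.2063 0.0274" --pt "0.5 0.0283 0.009 0.2063 0.0274" --pt "1 0.0283 0.009 0.2063 0.0274" --pt "1 0.0283 0.009 0.2063 0.0274" --pt "1 0.0283 0.009 0.2063 0.0274" --pt "1 0.0283 0.009 0.2063 0.0274" --pt "1 0.0283 0.009 0.2063 0.0274"

```text
time: 23.35
position: [0.4178, 0.1367, 0.0063]
tool_rot: [3.14, -0.001, 1.056]
ft_force: [-1.9, -0.2, 6.0]
gripper_width: 0.0108
gripper_force: 58.6
```

>>> drive_tool --pt "1 0 0 -0.0313 0" --pt "1 0 0 -0.0813 0" --pt "1 0 0 -0.1375 0" --pt "1 0 0 -0.1875 0" --pt "1 0 0 -0.1875 0" --pt "1 0 0 -0.1875 0"

```text
time: 23.95
position: [0.4179, 0.1363, 0.1566]
tool_rot: [3.139, -0.002, 1.055]
ft_force: [0.2, -0.4, -1.1]
gripper_width: 0.0111
gripper_force: 59.0
```

```bash
python3 look.py w12 razor:.155; python3 - <<'E'
from h import *
from plant import env
s=env.read_state()
c,si=np.cos(-.015),np.sin(-.015);l=(.006,-.028);g=(.6296+c*l[0]-si*l[1],-.0049+si*l[0]+c*l[1])
print(s['gripper_width'],g,shift(s,*g,.15,-.015))
E
```

```text
23.95 [0.4179 0.1363 0.1566] [ 3.139e+00 -2.000e-03  1.055e+00]
razor 0.76 px [194.0, 258.0] mean [0.4269 0.1511] rect [418.5 136.2] [104.6  41.9] an 1.056 pca 1.059 5788
razor 0.54 px [329.0, 484.0] mean [ 0.5404 -0.0416] rect [541.6 -41. ] [22.4 21.1] an 1.388 pca 2.042 227
   mark 0.81 [238.0, 258.1] [0.4202 0.1376]
0.010539269063816786 (np.float64(0.6351793407624791), np.float64(-0.03298684668410003)) ([-40.1, 273.5, 4.6], np.float64(1.072))
```

In the tool's units: 273 mm / 800 = 0.3413, 136 mm / 800 = 0.17, 1.072 rad / 1.5708 = 0.6825.

>>> drive_tool --pt "1 -0.0063 0.0425 0 0.0859" --pt "1 -0.0125 0.085 0 0.1719" --pt "1 -0.0188 0.1275 0 0.2578" --pt "1 -0.025 0.17 0 0.3438" --pt "1 -0.0313 0.2125 0 0.4297" --pt "1 -0.0375 0.2563 0 0.5157" --pt "1 -0.0438 0.3 0 0.6016" --pt "1 -0.05 0.3413 0.0063 0.6825" --pt "1 -0.05 0.3413 0.0625 0.6825" --pt "1 -0.05 0.3413 0.1063 0.6825" --pt "1 -0.05 0.3413 0.1313 0.6825" --pt "1 -0.05 0.3413 0.1313 0.6825"

```text
time: 25.3
position: [0.6328, -0.032, 0.0462]
tool_rot: [3.141, 0.007, -0.014]
ft_force: [-0.1, 0.3, -0.3]
gripper_width: 0.0109
gripper_force: 58.9
```

>>> drive_tool --pt "1 0 0 0 0"

```text
time: 25.4
position: [0.635, -0.0321, 0.05]
tool_rot: [3.142, 0.001, -0.015]
ft_force: [-0.0, 0.1, 0.5]
gripper_width: 0.0106
gripper_force: 59.0
```

```bash
python3 look.py w13 razor:.04; python3 - <<'E'
from h import *
from plant import env
s=env.read_state();print(shift(s,.6352,-.033,.0125,-.015))
E
```

```text
25.4 [ 0.635  -0.0321  0.05  ] [ 3.142e+00  1.000e-03 -1.500e-02]
razor 0.74 px [195.0, 254.0] mean [ 0.6492 -0.0324] rect [631.8 -33.5] [110.9  44. ] an 0.019 pca 3.129 5626
razor 0.25 px [317.0, 13.0] mean [0.553  0.1888] rect [562.7 179.6] [ 46.4 181.7] an 1.061 pca 2.707 2042
   mark 0.86 [238.0, 255.5] [ 0.6339 -0.0313]
([-0.8, 0.7, 39.1], np.float64(-0.0))
```

View pics/w13.png

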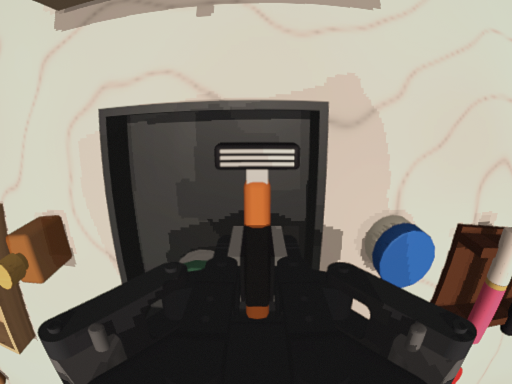

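The razor hangs at (190,257) inside the tray outline, clear of the right wall (col 315) and of the tin (265,200). Lowering it.

In the tool's units: 38 mm / 800 = 0.0475, 37 mm / 800 = 0.0463.

>>> drive_tool --pt "1 0 0.0009 0.0188 0" --pt "1 0 0.0009 0.0338 0" --pt "1 0 0.0009 0.0425 0" --pt "1 0 0.0009 0.0463 0" --pt "1 0 0.0009 0.0475 0" --pt "1 0 0.0009 0.0475 0" --pt "0.8 0 0.0009 0.0475 0" --pt "0.7 0 0.0009 0.0475 0" --pt "0.7 0 0.0009 0.0475 0" --pt "0.7 0 0.0009 0.0475 0"

```text
time: 26.55
position: [0.6353, -0.033, 0.0125]
tool_rot: [-3.142, -0.0, -0.015]
ft_force: [-0.3, -0.3, 0.0]
gripper_width: 0.0255
gripper_force: 0.0
```

In the tool's units: -170 mm / 800 = -0.2125, -130 mm / 800 = -0.1625.

>>> drive_tool --pt "0.7 0 0 -0.0188 0" --pt "0.7 0 0 -0.05 0" --pt "0.6 0 0 -0.1063 0" --pt "0 0 0 -0.1625 0" --pt "0 0 0 -0.2125 0" --pt "0 0 0 -0.2125 0"

```text
time: 27.15
position: [0.6377, -0.033, 0.1893]
tool_rot: [-3.142, -0.009, -0.016]
ft_force: [-0.9, 0.1, 0.2]
gripper_width: 0.0759
gripper_force: 0.0
```

```bash
python3 look.py w14 razor:.012 soap_tin:.033 perfume:.048; python3 - <<'E'
from h import *
from plant import env
s=env.read_state();print(shift(s,.37,.29,.22,.5))
E
```

```text
27.15 [ 0.6377 -0.033   0.1893] [-3.142 -0.009 -0.016]
razor 0.71 px [164.0, 257.0] mean [ 0.6478 -0.0328] rect [637.7 -33.1] [ 38.7 100.6] an 1.554 pca 3.13 1309
   mark 0.63 [175.7, 256.8] [ 0.6378 -0.033 ]
soap_tin 0.84 px [224.0, 222.0] mean [0.5912 0.0046] rect [590.7   4. ] [45.9 52.6] an 1.065 pca 2.875 1574
soap_tin 0.84 px [281.0, 313.0] mean [ 0.5103 -0.0992] rect [ 509.5 -100.5] [61.3 46.2] an 0.161 pca 0.342 1304
   mark 0.83 [219.2, 223.2] [0.5952 0.0037]
perfume 0.79 px [202.0, 108.0] mean [0.6184 0.1281] rect [616.6 130.6] [43.3 70.1] an 0.382 pca 2.135 1547
   mark 0.76 [191.6, 118.8] [0.6314 0.1142]
([-269.7, -318.9, -38.1], np.float64(-0.515))
```

View pics/w14.png

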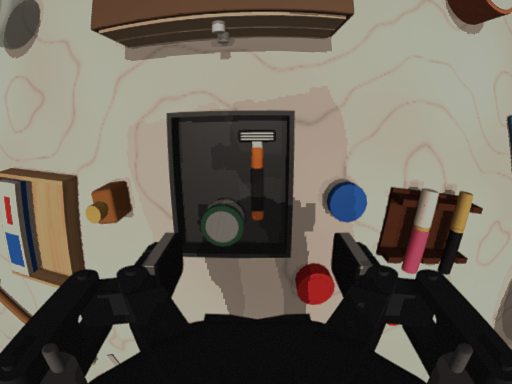

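Razor at (175,257) and tin at (224,222) lie flat side by side in the tray. Next: the floss.

In the tool's units: -319 mm / 800 = -0.3988, -224 mm / 800 = -0.28, -0.515 rad / 1.5708 = -0.3279.

>>> drive_tool --pt "0 -0.0338 -0.04 -0.005 -0.0318" --pt "0 -0.0675 -0.08 -0.01 -0.0637" --pt "0 -0.1013 -0.12 -0.015 -0.0955" --pt "0 -0.135 -0.16 -0.02 -0.1273" --pt "0 -0.1688 -0.2 -0.025 -0.1592" --pt "0 -0.2025 -0.24 -0.03 -0.191" --pt "0 -0.2363 -0.28 -0.035 -0.2292" --pt "0 -0.27 -0.32 -0.04 -0.261" --pt "0 -0.3038 -0.36 -0.0475 -0.2928" --pt "0 -0.3375 -0.3988 -0.0475 -0.3279" --pt "0 -0.3375 -0.3988 -0.0475 -0.3279" --pt "0 -0.3375 -0.3988 -0.0475 -0.3279"

```text
time: 28.7
position: [0.3696, 0.2904, 0.22]
tool_rot: [3.142, 0.001, 0.501]
ft_force: [1.0, 0.3, -0.0]
gripper_width: 0.0851
gripper_force: 0.0
```

```bash
python3 look.py w15 floss:.02; python3 - <<'E'
from h import *
from plant import env,models,eyes
s=env.read_state();p=eyes.snapshot('wrist')
for r in models.trace('tooth_tray',p)[:2]: print(r['centre'],r['p'],[hullfit(p,s,r['pixels'],(.16,.13,.035),(.57,.283,a)) for a in (0,1.57,.5)])
for r in models.trace('floss',p)[:2]: print(r['centre'],r['p'],[hullfit(p,s,r['pixels'],(.052,.04,.02),(.334,.281,a)) for a in (0,1.57,.7,-.7)])
E
```

```text
28.7 [0.3696 0.2904 0.22  ] [3.142e+00 1.000e-03 5.010e-01]
floss 0.82 px [198.0, 254.0] mean [0.3359 0.2806] rect [335.5 280.5] [52.4 41. ] an 0.017 pca 0.066 1377
   mark 0.84 [195.3, 253.1] [0.3409 0.2792]
[46.1, 345.3] 0.94 [(array([ 0.5718,  0.2766, -0.1363]), np.float64(0.013)), (array([0.5662, 0.2777, 1.7081]), np.float64(0.19)), (array([ 0.5721,  0.2765, -0.1359]), np.float64(0.012))]
[198.9, 252.0] 0.85 [(array([0.3332, 0.2796, 0.058 ]), np.float64(0.103)), (array([0.3331, 0.2791, 2.074 ]), np.float64(0.284)), (array([0.333 , 0.28  , 0.0624]), np.float64(0.101)), (array([0.3345, 0.2802, 0.0464]), np.float64(0.103))]
```

View pics/w15.png

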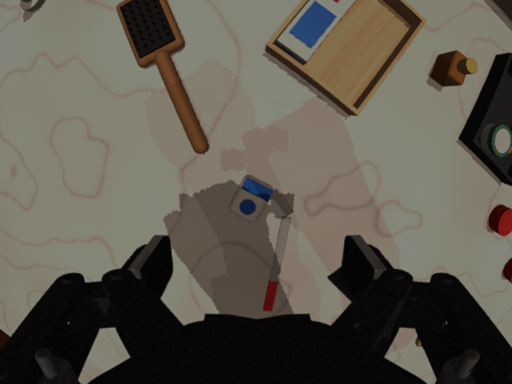

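The floss is at (198,252), its flap at (186,257). The tooth tray's free bay lies on the side toward the perfume. The toothbrush tip (218,286) is close, so I check finger clearance.

```bash
python3 - <<'E'
from h import *
from plant import env
s,p=pickle.load(open('w15.pkl','rb'))
a,b=at(p,(216,287),.005,s)[:2],at(p,(310,269),.005,s)[:2]
c,si=np.cos(.06),np.sin(.06);f=np.array([.3345,.280])
for q in(a,b):
    d=q-f;print(q,'floss frame',np.array([c*d[0]+si*d[1],-si*d[0]+c*d[1]]).round(4))
s=env.read_state();print(shift(s,*f,.06,.06),shift(s,*f,.06,.06-np.pi/2))
E
```

```text
[0.33364628 0.22603697] floss frame [-0.0041 -0.0538]
[0.19229998 0.17192793] floss frame [-0.1484 -0.0994]
([-36.1, -9.0, 160.2], np.float64(0.438)) ([-36.1, -9.0, 160.2], np.float64(-1.133))
```

In the tool's units: 160 mm / 800 = 0.2, 140 mm / 800 = 0.175, -1.133 rad / 1.5708 = -0.7213.

>>> drive_tool --pt "0 -0.0063 -0.0013 0.025 -0.0891" --pt "0 -0.0125 -0.0025 0.05 -0.1783" --pt "0 -0.0188 -0.0038 0.075 -0.2674" --pt "0 -0.025 -0.005 0.1 -0.3629" --pt "0 -0.0313 -0.0075 0.125 -0.452" --pt "0 -0.0375 -0.0088 0.15 -0.5411" --pt "0 -0.045 -0.0113 0.175 -0.6303" --pt "0 -0.045 -0.0113 0.2 -0.7213" --pt "0 -0.045 -0.0113 0.2 -0.7213" --pt "0 -0.045 -0.0113 0.2 -0.7213"

```text
time: 30.0
position: [0.3344, 0.2806, 0.0606]
tool_rot: [-3.141, 0.0, 1.628]
ft_force: [1.0, 0.7, 0.1]
gripper_width: 0.0853
gripper_force: 0.0
```

```bash
python3 look.py w16 floss:.02; python3 - <<'E'
from h import *
from plant import env
s=env.read_state();print(s['joint_pos'].round(2),shift(s,.3345,.280,.005,.06+np.pi/2))
E
```

```text
30.0 [0.3344 0.2806 0.0606] [-3.141  0.     1.628]
floss 0.91 px [212.0, 255.0] mean [0.3328 0.2823] rect [332.7 281.7] [50.1 41.5] an 0.005 pca 3.131 4415
   mark 0.59 [209.6, 256.6] [0.3347 0.2851]
[-0.35  0.59 -0.62  2.19  0.67  0.55 -1.42] ([-1.0, -0.4, 56.2], np.float64(-0.001))
```

In the tool's units: 55 mm / 800 = 0.0688, 45 mm / 800 = 0.0563, 0.03 rad / 1.5708 = 0.0191.

>>> drive_tool --pt "0 0.0013 -0.0013 0.0313 0.0191" --pt "0 0.0013 -0.0013 0.0563 0.0191" --pt "0 0.0013 -0.0013 0.0688 0.0191" --pt "0 0.0013 -0.0013 0.0688 0.0191" --pt "1 0.0013 -0.0013 0.0688 0.0191" --pt "1 0.0013 -0.0013 0.0688 0.0191" --pt "1 0.0013 -0.0013 0.0688 0.0191" --pt "1 0.0013 -0.0013 0.0688 0.0191" --pt "1 0.0013 -0.0013 0.0688 0.0191"

```text
time: 31.05
position: [0.3336, 0.2819, 0.0064]
tool_rot: [3.14, -0.001, 1.602]
ft_force: [-4.2, -2.2, 18.9]
gripper_width: 0.0503
gripper_force: 59.0
```

In the tool's units: -150 mm / 800 = -0.1875, -110 mm / 800 = -0.1375.

>>> drive_tool --pt "1 0 0 -0.0313 0" --pt "1 0 0 -0.0813 0" --pt "1 0 0 -0.1375 0" --pt "1 0 0 -0.1875 0" --pt "1 0 0 -0.1875 0" --pt "1 0 0 -0.1875 0"

```text
time: 31.65
position: [0.3338, 0.2814, 0.1563]
tool_rot: [3.139, -0.001, 1.602]
ft_force: [-0.4, 0.8, -1.0]
gripper_width: 0.0506
gripper_force: 65.0
```

```bash
python3 look.py w17 floss:.17; python3 - <<'E'
from h import *
from plant import env
s=env.read_state()
c,si=np.cos(-.136),np.sin(-.136);l=(.0,-.021);g=(.572+c*l[0]-si*l[1],.2766+si*l[0]+c*l[1])
print(s['gripper_width'],g,shift(s,*g,.15,-.136+np.pi/2))
E
```

```text
31.65 [0.3338 0.2814 0.1563] [ 3.139e+00 -1.000e-03  1.602e+00]
floss 0.7 px [250.0, 258.0] mean [0.3348 0.2838] rect [334.6 282.5] [49.5 43.1] an 0.03 pca 3.111 7659
   mark 0.73 [242.9, 256.7] [0.3343 0.2875]
0.05034947152915397 (np.float64(0.5691527959575566), np.float64(0.2557939088452277)) ([-33.0, 235.4, 4.4], np.float64(0.168))
```

In the tool's units: 235 mm / 800 = 0.2938, 196 mm / 800 = 0.245, 0.168 rad / 1.5708 = 0.107.

>>> drive_tool --pt "1 -0.0075 0.0488 0 0.0191" --pt "1 -0.0138 0.0975 0 0.0382" --pt "1 -0.0213 0.1475 0 0.0573" --pt "1 -0.0275 0.1963 0 0.0764" --pt "1 -0.035 0.245 0 0.0955" --pt "1 -0.0413 0.2938 0.005 0.107" --pt "1 -0.0413 0.2938 0.05 0.107" --pt "1 -0.0413 0.2938 0.1 0.107" --pt "1 -0.0413 0.2938 0.1375 0.107" --pt "1 -0.0413 0.2938 0.1563 0.107" --pt "1 -0.0413 0.2938 0.1563 0.107" --pt "1 -0.0413 0.2938 0.1563 0.107"

```text
time: 33.0
position: [0.5693, 0.2566, 0.031]
tool_rot: [3.141, -0.0, 1.435]
ft_force: [-0.3, 1.3, 0.9]
gripper_width: 0.0502
gripper_force: 64.9
```

```bash
python3 - <<'E'
from h import *
from plant import env
s=env.read_state();print(s['ft_force'],shift(s,.5692,.2558,.0125,-.136+np.pi/2))
E
```

```text
[-0.28886504  1.27977987  0.94582633] ([-0.9, 0.1, 18.5], np.float64(0.0))
```

In the tool's units: 18.5 mm / 800 = 0.0231, 16 mm / 800 = 0.02.

>>> drive_tool --pt "1 -0.0013 0 0.0125 0" --pt "1 -0.0013 0 0.02 0" --pt "1 -0.0013 0 0.0231 0" --pt "1 -0.0013 0 0.0231 0" --pt "0.5 -0.0013 0 0.0231 0" --pt "0.28 -0.0013 0 0.0231 0" --pt "0.28 -0.0013 0 0.0231 0" --pt "0.28 -0.0013 0 0.0231 0" --pt "0.28 -0.0013 0 0.0231 0"

```text
time: 33.9
position: [0.569, 0.2552, 0.0119]
tool_rot: [3.142, -0.0, 1.435]
ft_force: [0.4, 0.2, -0.7]
gripper_width: 0.0611
gripper_force: 0.0
```

In the tool's units: -230 mm / 800 = -0.2875, -210 mm / 800 = -0.2625.

>>> drive_tool --pt "0.28 0 0 -0.0125 0" --pt "0.28 0 0 -0.05 0" --pt "0.28 0 0 -0.1063 0" --pt "0.28 0 0 -0.1625 0" --pt "0.28 0 0 -0.225 0" --pt "0.28 -0.0625 0 -0.2625 0" --pt "0.28 -0.0625 0 -0.2875 0" --pt "0.28 -0.0625 0 -0.2875 0"

```text
time: 34.7
position: [0.5633, 0.2045, 0.2458]
tool_rot: [3.137, -0.001, 1.433]
ft_force: [-0.2, 0.8, 0.6]
gripper_width: 0.0617
gripper_force: 0.0
```

```bash
python3 look.py w18 floss:.025 perfume:.048; python3 - <<'E'
from h import *
from plant import eyes
p=eyes.snapshot('scene');cv2.imwrite('pics/s2.png',cv2.resize(p['img'][120:350,100:410,::-1],None,fx=2.5,fy=2.5,interpolation=2))
E
```

```text
34.7 [0.5633 0.2045 0.2458] [ 3.137e+00 -1.000e-03  1.433e+00]
floss 0.6 px [127.0, 256.0] mean [0.5694 0.2527] rect [569.1 252.3] [39.3 52.1] an 1.432 pca 2.963 1344
   mark 0.78 [127.3, 255.4] [0.5703 0.253 ]
perfume 0.69 px [211.0, 300.0] mean [0.6118 0.1442] rect [612.3 141.9] [40.  49.5] an 0.114 pca 2.004 1055
   mark 0.61 [202.6, 295.0] [0.6053 0.1588]
```

View pics/w18.png

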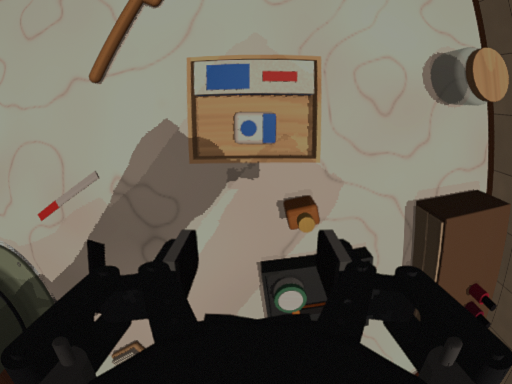

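View pics/s2.png

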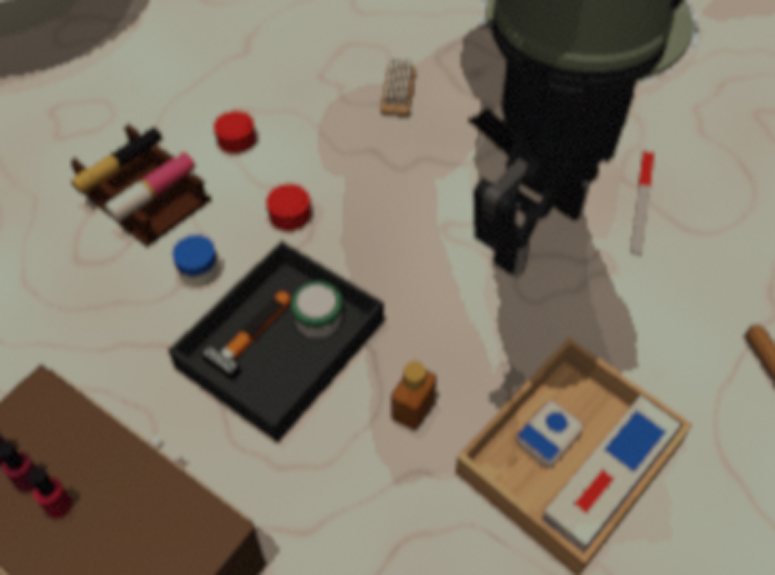

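The wrist view shows the floss flat in the bay at (128,256). The scene view shows the tubes across the rest, razor and tin in the tray, and the perfume and jar standing. Handing in.

```bash
python3 -c "
from plant import env
print(env.hand_in())"
```

```text
the job is handed in; nothing more can be done
None
```

All five toiletries were set in their holders and the job was handed in at about 35 s. The last pictures showed every item seated and the perfume bottle and cream jar still standing in place, but the hand-in returned no verdict.

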